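# Lever open the bolted cutter case with the palette knife

### The arm

A 6-joint arm with a two-finger parallel gripper is mounted at the origin on the work surface. World frame = base frame: x ahead of the robot, y to its left, z up, the work surface at z = 0. Lengths are in mm, angles in rad, forces in N, time in s.
With the tool pointing down it reaches from about 275 to 825 mm from the base axis. Payload 4.9 kg.
Tool frame: the origin (TCP) lies at the very end of the fingers, on their centre line; the grasp point (between the pads) lies 19 mm behind it; z points along the fingers, y is the direction in which the jaws open and shut (so a half turn about z gives the same grasp; the last joint's range is limited). The gripper opens to 85 mm and grips with 20 to 120 N. Pads are 22 mm wide; open, the fingers measure 114 mm over their backs; the gripper's body (76 mm by 85 mm) begins 54 mm behind the grasp point. The pads swing forward as they close: fully open they stand 13 mm farther back than shut.
Start: joints at [1.092, 0.326, -0.193, 1.052, 0, 1.437], TCP at [185.9, 517.648, 231.281] pointing down, gripper open.
Joint ranges: [-2.65, 2.65], [-0.97, 1.79], [-1.3, 1.35], [-1.93, 2.1], [-1.47, 1.37], [-3.14, 3.14]. Speed limits (rad/s): [2.57, 2.57, 3.14, 3.14, 3.14, 3.14].

### API

Orientations are given as [roll, pitch, yaw] about the fixed x, y, z axes, in that order (R = Rz(yaw) Ry(pitch) Rx(roll)).
In Python, from bench import bot, solve_ik, imaging gives the robot as it stands. Calls block until the motion is done:
- bot.move_ptp(position, orientation): joint-space move of the TCP to a pose.
- bot.movel(position, rot=None, max_speed=150, threshold=None): straight line of the TCP; rot=None keeps the orientation; max_speed is the mean speed in mm/s. With threshold (N) it stops when the force on the tool has changed by that much, and returns True; else False.
- bot.move_j(angles): joint-space move.
- bot.grip(opening, effort=None): opening from 0.0 (shut) to 1.0 (fully open); effort is the grip in N (None keeps the last); returns when the fingers have stopped.
- bot.dwell(seconds).
- solve_ik(position, orientation): joint angles nearest the present ones, or None.
- bot.get_state(): the state.
- imaging.capture(name): name is "scene" or "top"; returns the picture (480x640x3 uint8, blue, green, red); there is no depth.
- imaging.camera_model(name): a dict with "K" (3x3 intrinsics, pixels), "position" and "rotation" of the camera in the world. Camera axes: x right, y up, looking along -z (the intrinsics and any distortion apply to the point x, -y, -z); pixel columns grow to the right and rows downward; lengths in mm; the calibration is good to about 2 mm. A picture is of the moment at which its call begins. camera_model takes no time and is no camera call.
A pose or a line that the arm cannot do raises bot.IKError and nothing moves.
- bot.sign_off(): hands the job in, once; it reports no verdict.
The state is a dict: "t": time; "qpos": joint angles; "joint_velocities": joint speeds; "effort": joint torques, N m; "tcp_pos": TCP position; "orientation": TCP orientation; "contact_force": force on the tool from outside, world axes, zero at the start; "wrist_torque": the same for the moment, N m; "opening": opening from 0.0 (shut) to 1.0 (fully open).
Only numpy, scipy, OpenCV 4.12 (cv2) and the standard library are available. Lean on these libraries where they do the work, as an engineer would, in place of code of your own. Each camera call takes 0.05 s, during which the arm holds its last target. There are 200 camera calls.

### The job

Get the steel cutter case open: draw its locking bolt out of the bracket and lay it fully down in the parking notch beside it, then slip the palette knife's blade into the slot under the lid and lever the lid up until it stands well open by itself (70 degrees or so), without touching the lid with the gripper. Then lay the knife flat and lengthwise back on the middle of its own marble board, leaving the bolt in its notch and the jars, cup, figure, flask and brush where they stand.

Things in the scene. Friction and masses are not known exactly. Their poses are not given: they have to be found in the camera images.
- case: Fixed steel case, 130 (x) x 150 (y) x 64 high without its lid. Origin: centre of its underside; -x is the front, with the slot, +x the hinge side. On its +y side stand the bolt bracket (aluminium block 36 x 24, 95 high, y 78 to 102, centred at x = -45, with a 12 x 12 bore along y, axis at z = 77.5) and behind it the parking notch
- lid: Flat steel lid, 130 x 150 x 5, covering the case exactly, no handle, stiff hinge: stays at any angle. Origin: on the hinge line at the lid's underside (case x = 65, z = 64). Closed: axes as the case's, front edge at its x = -130. Opens by turning about +y, 0 to 1.75 rad. In its bore the bolt blocks it: the nose lies 25 over the lid, 2.5 above it
- slot (a point): Centre of the pry slot, on the outer face of the case's front wall just under the lid: 60 wide (along case y), 10 high (z 54 to 64), wall 3 thick, hollow behind; its upper side is the lid's underside. Axes as the case's: the blade goes in along +x
- bolt: Loose locking bolt, 90 g: square steel shank 75 long (y -37.5 to +37.5), 10 x 10, and a flat black grip 14 thick (x), 45 long (y +37.5 to +82.5), 32 high (z -10 to +22). Origin: middle of the shank, on its axis; the nose is at -y. At the start it lies in the bore, its y along the case's y; it must move about 55 along +y to be clear of the bracket
- notch (a point): Where the bolt's origin is when it is parked: 5 above the floor of the parking notch, an open-topped channel along the case's y, 14 wide (case x 13 to 27), 67 long (case y 78 to 145), floor at z = 35, walls 6 thick with their tops at z = 55. Axes as the case's; the nose stays towards the case
- knife: Loose palette knife, 215 long, 110 g, lying along its x on its board: wooden handle x -107.5 to -2.5, 18 wide, 22 high (z 0 to 22); steel blade x -2.5 to +107.5, 24 wide (last 16: 17 wide), 3 thick, at z 9.5 to 12.5. Origin: on the underside, where handle meets blade (2.5 ahead of the handle's end); centre of mass in the handle at about x = -38
- knife_board: Fixed marble board 270 (x) x 100 (y) x 10 thick on which the knife starts and must finish. Origin: centre of its underside, the knife's origin starts near the middle. The like board on the other side holds the brush
- brush: Loose brush, 190 long, about 30 high, lying on the other marble board (270 x 100 x 10); bystander
- jar_a: Loose amber jar, 52 across, 65 high, to the right before the case's front; origin under its centre; bystander
- jar_b: Loose clear jar, 56 across, 75 high, right of the case; origin under its centre; bystander
- cup: Loose white cup, 60 across, 70 high, to the left before the case's front; origin under its centre; bystander
- figure: Loose cream-coloured figure, 56 across, 93 high, at the back left; origin under its centre; bystander
- flask: Loose clear bottle, 68 across, 170 high, at the back right; origin under its centre; bystander

How it is judged:
By the outcome, as a careful person would: the job done as asked, in the order asked, and still so for the second after the job is handed in, with the robot touching nothing.
It also fails if it takes over 70 s, if anything falls off the work surface, if the arm or the gripper's body presses on something with over 40 N, if the wrist force passes 120 N, or if a joint passes its speed limit or range.

## Working session

There is one attempt and no reset: what is moved stays moved. The work goes in short steps, each a Python script; the robot and the scene stay as the last script left them, time stands still between calls to the robot, and variables do not carry over. Pictures are saved under pics/ and viewed, about 8 in all and at most 12, crops included, and the job is handed in when it is done.

```bash
mkdir -p pics; ls; python3 - <<'E'
from bench import bot, solve_ik, imaging
import cv2
for n in("scene","top"):
    m=imaging.camera_model(n); print(n,m)
    cv2.imwrite(f"pics/{n}0.png",imaging.capture(n))
s=bot.get_state();print(s['t'],s['tcp_pos'],s['orientation'],s['opening'])
E
```

```text
pics
scene {'K': array([[611.87138183,   0.        , 321.67049231],
       [  0.        , 611.87138183, 234.45567126],
       [  0.        ,   0.        ,   1.        ]]), 'position': array([1174.73172282,  423.37932527, 1113.86975055]), 'rotation': array([ 0.61199698, -0.00603093,  2.21040993])}
top {'K': array([[461.03208697,   0.        , 310.33109372],
       [  0.        , 461.03208697, 236.00774622],
       [  0.        ,   0.        ,   1.        ]]), 'position': array([ 498.86049696,    3.33893654, 1034.20398612]), 'rotation': array([ 0.08419042,  0.01151355, -1.58779339])}
0.1 [185.62700093 517.1548535  230.56978151] [-3.13998708e+00 -2.04459264e-04  2.79685247e+00] 1.0016062639304313
```

View pics/scene0.png

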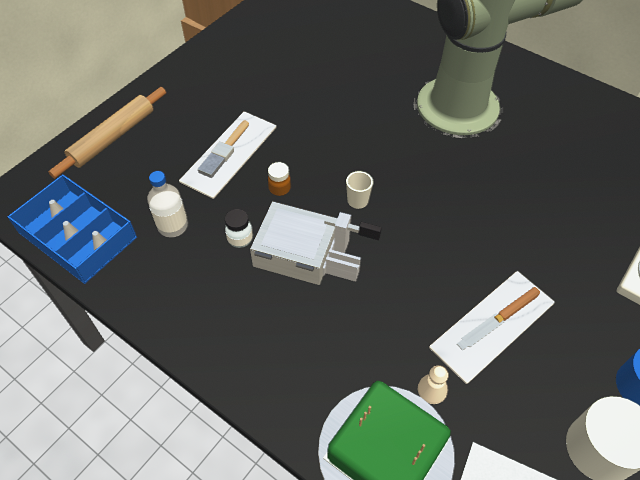

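View pics/top0.png

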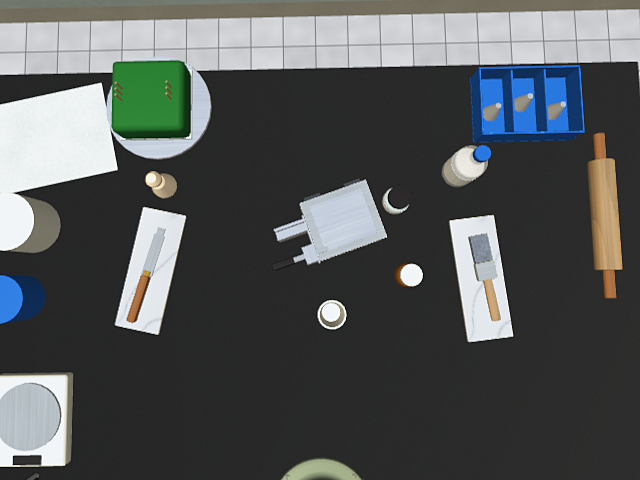

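Top view: the case lid corners are at about (301,207), (367,181), (386,238), (318,262), with the bolt grip at (285,265), the notch at (290,230) and the knife on its board at (146,272), handle toward the robot. The scene view agrees.

```bash
cat > h.py <<'E'
from bench import bot, solve_ik, imaging
import cv2, numpy as np
from scipy.spatial.transform import Rotation as Rn
def cam(n):
    m=imaging.camera_model(n); return m['K'],np.array(m['position']),Rn.from_euler('xyz',m['rotation']).as_matrix()
def ray(n,p):
    K,c,R=cam(n); d=np.linalg.inv(K)@[p[0],p[1],1]; d=R@(d*[1,-1,-1]); return c,d/np.linalg.norm(d)
def onplane(n,p,z):
    c,d=ray(n,p); return c+d*(z-c[2])/d[2]
def proj(n,P):
    K,c,R=cam(n); q=(R.T@(np.asarray(P,float)-c))*[1,-1,-1]; q=K@q; return q[:2]/q[2]
def tri(p,q):
    a,d=ray('top',p); b,e=ray('scene',q); A=np.c_[d,-e]; s=np.linalg.lstsq(A,b-a,rcond=None)[0]
    u,v=a+d*s[0],b+e*s[1]; return (u+v)/2,np.linalg.norm(u-v)
E
python3 - <<'E'
import cv2,numpy as np
from h import *
t=cv2.imread('pics/top0.png');s=cv2.imread('pics/scene0.png')
a=cv2.resize(t[170:280,265:405],None,fx=4,fy=4,interpolation=cv2.INTER_CUBIC)
b=cv2.resize(s[190:290,245:390],None,fx=4,fy=4,interpolation=cv2.INTER_CUBIC)
cv2.imwrite('pics/ca.png',a);cv2.imwrite('pics/cb.png',b)
# knife board
g=t.min(2)>150; m=np.zeros_like(g); m[195:345,100:200]=g[195:345,100:200]
c=max(cv2.findContours(m.astype('uint8'),0,2)[0],key=cv2.contourArea)
box=cv2.boxPoints(cv2.minAreaRect(cv2.convexHull(c)))
P=np.array([onplane('top',p,10) for p in box]);print(box,P.round(1),P.mean(0))
print([np.linalg.norm(P[i]-P[i-1]) for i in range(4)])
# handle
hsv=cv2.cvtColor(t,cv2.COLOR_BGR2HSV)
m=((hsv[...,0]<20)&(hsv[...,1]>100)).astype('uint8'); m[:, :100]=0;m[:,200:]=0;m[:200]=0;m[345:]=0
c=max(cv2.findContours(m,0,2)[0],key=cv2.contourArea);box=cv2.boxPoints(cv2.minAreaRect(c))
P=np.array([onplane('top',p,26) for p in box]);print('handle',box,P.round(1),P.mean(0),[np.linalg.norm(P[i]-P[i-1]) for i in range(4)])
E
```

```text
[[114.31015 324.87442]
 [143.04843 205.13162]
 [186.05145 215.45236]
 [157.31317 335.19516]] [[396.7 449.1  10. ]
 [662.  389.1  10. ]
 [636.8 291.9  10. ]
 [372.8 353.7  10. ]] [517.064162   370.94449462  10.        ]
[np.float64(98.35371593320816), np.float64(272.0410677600717), np.float64(100.47524162926194), np.float64(271.18767271347383)]
handle [[125.94742 320.00793]
 [142.26172 269.81006]
 [150.7637  272.57318]
 [134.4494  322.77106]] [[408.3 416.9  26. ]
 [516.5 382.9  26. ]
 [510.1 364.1  26. ]
 [402.1 398.3  26. ]] [459.23644375 390.5585579   26.        ] [np.float64(19.64254878579022), np.float64(113.38762833821252), np.float64(19.816098764383867), np.float64(113.30352089197613)]
```

View pics/ca.png

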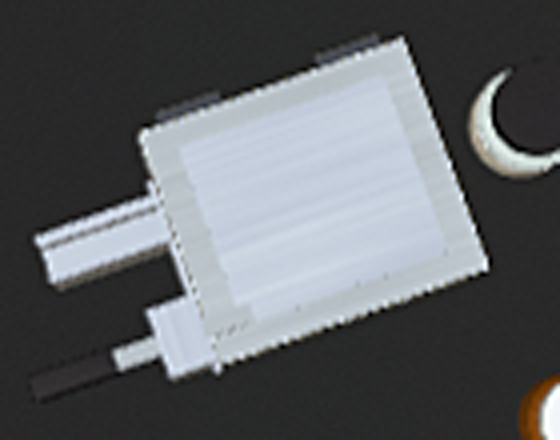

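View pics/cb.png

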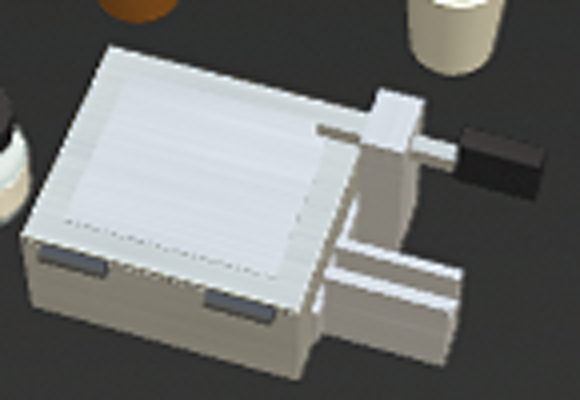

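Crops: the lid corners (crop px) are at (143,132), (404,40), (488,268) and (217,368). In the scene crop they are at (112,47), (23,235) and (302,312). Bolt nose, bracket and grip are clearly visible. Next I fit the case pose from these points.

```bash
cat >> h.py <<'E'
import json,os
if os.path.exists('case.json'):
    CX,CY,CW=json.load(open('case.json'))
def case2w(p,c=None):
    x,y,w=c if c is not None else (CX,CY,CW); p=np.asarray(p,float)
    return np.array([x+np.cos(w)*p[0]-np.sin(w)*p[1],y+np.sin(w)*p[0]+np.cos(w)*p[1],p[2]])
E
python3 - <<'E'
from h import *
from scipy.optimize import least_squares
ca=lambda p:((p[0]+.5)/4-.5+265,(p[1]+.5)/4-.5+170); cb=lambda p:((p[0]+.5)/4-.5+245,(p[1]+.5)/4-.5+190)
T=[((143,132),(65,75,69)),((404,40),(65,-75,69)),((488,268),(-65,-75,69)),((147,312),(-27,102,95))]
T=[('top',ca(p),P) for p,P in T]+[('scene',cb(p),P) for p,P in [((112,47),(-65,-75,69)),((23,235),(65,-75,69)),((302,312),(65,75,69)),((413,150),(-27,102,95)),((424,99),(-63,102,95))]]
for sel in ('top','scene',''):
    S=[t for t in T if not sel or t[0]==sel]
    f=lambda c:np.concatenate([proj(n,case2w(P,c))-p for n,p,P in S])
    r=least_squares(f,[500,-30,.36]);print(sel,r.x,r.fun.round(1))
json.dump(list(r.x),open('case.json','w'))
c=r.x
for n,cr in(('top',(265,170,405,280)),('scene',(330,215,390,245))):
    I=cv2.imread(f'pics/{n}0.png')
for P in [(0,0,69),(-45,147,90),(20,117,40),(-65,0,59)]: print(P,case2w(P,c).round(1))
# bolt grip in top: outline ends
pe=[onplane('top',ca(p),99.5) for p in [(30,378),(113,350)]]; 
for q in pe:
    d=q[:2]-c[:2]; print('grip end in case',np.cos(c[2])*d[0]+np.sin(c[2])*d[1],-np.sin(c[2])*d[0]+np.cos(c[2])*d[1])
w=c[2]
cur=np.array(bot.get_state()['qpos'])
def tst(n,p,o):
    q=solve_ik(list(p),list(o));print(n,None if q is None else np.round(q,2))
for k in(1,-1):
    tst('bolt',case2w((-45,147,66),c),(np.pi,0,w+k*np.pi/2)); tst('park',case2w((20,177,28),c),(np.pi,0,w+k*np.pi/2))
for k in (0,np.pi):
    tst('knife',(490,380,12),(np.pi,0,-.305+k))
    for th in (0,20,40,55):
        # knife rotated with lid about hinge; tool origin at dist 200 from hinge
        a=np.radians(th); r=200; P=case2w((65-r*np.cos(a),0,60+r*np.sin(a)),c)
        R=Rn.from_euler('z',w)*Rn.from_euler('y',a)*Rn.from_euler('xyz',(np.pi,0,k))
        tst(th,P,R.as_euler('xyz'))
    tst('flat',case2w((-90,0,165),c),(np.pi,0,w+k))
E
```

```text
top [ 6.13436069e+02 -5.65772373e+01  3.22962863e-01] [-1.1  0.2  0.4 -0.3  0.7  0.3 -0.1 -0.3]
scene [ 6.12133300e+02 -5.52472474e+01  3.36012701e-01] [-0.1 -0.4  0.4  0.2  0.4 -0.3 -1.3  0.6  0.7 -0.1]
 [ 6.12673944e+02 -5.58744849e+01  3.29367420e-01] [-1.5  0.9 -0.2 -0.   0.5  0.4 -0.2  0.3 -0.3 -0.5 -0.1 -0.1 -0.3 -0.1
 -1.7  0.9  0.4  0.3]
(0, 0, 69) [612.7 -55.9  69. ]
(-45, 147, 90) [522.5  68.7  90. ]
(20, 117, 40) [593.8  61.3  40. ]
(-65, 0, 59) [551.2 -76.9  59. ]
grip end in case -38.1162397750886 168.39376686344374
grip end in case -39.06163576344961 124.06087945993377
bolt [-0.01  0.46 -0.47  0.64  0.    1.23]
park [ 0.08  0.6  -0.34  0.64  0.    1.32]
bolt [-0.01  0.46 -0.47  0.64  0.   -1.91]
park [ 0.08  0.6  -0.34  0.64  0.   -1.82]
knife [ 0.54  0.67 -0.25  0.66  0.   -2.3 ]
0 [-0.35  0.42 -0.56  0.59  0.    2.46]
20 [-0.23  0.58 -0.13  1.16 -0.18  2.61]
40 [-0.13  0.87  0.41  1.75 -0.29  2.78]
55 None
flat [-0.3   0.35 -0.34  0.88  0.    2.51]
knife [ 0.54  0.67 -0.25  0.66  0.    0.85]
0 [-0.35  0.42 -0.56  0.59  0.   -0.68]
20 [-0.23  0.58 -0.13  1.16 -0.18 -0.53]
40 [-0.13  0.87  0.41  1.75 -0.29 -0.36]
55 None
flat [-0.3   0.35 -0.34  0.88  0.   -0.63]
```

```bash
python3 - <<'E'
from h import *
o=[np.pi,0,CW+np.pi/2]
bot.move_ptp(list(case2w((-45,147,150))),o); bot.grip(.5,40)
print(bot.movel(list(case2w((-45,147,66))),max_speed=150,threshold=8), bot.get_state()['contact_force'])
cv2.imwrite('pics/t1.png',np.hstack([cv2.resize(imaging.capture('top')[200:300,240:340],None,fx=4,fy=4),cv2.resize(imaging.capture('scene')[190:290,320:420],None,fx=4,fy=4)]))
bot.grip(0,40)
s=bot.get_state();print(s['t'],s['tcp_pos'],s['opening'],s['contact_force'],s['wrist_torque'])
E
```

```text
False [ 0.02376532 -0.56449301 -0.24357465]
3.8 [523.03457588  68.62756882  66.68348569] 0.15779405880680475 [-1.01294433  0.89953662  4.74105287] [-0.14156852  0.07000858 -0.04139004]
```

View pics/t1.png

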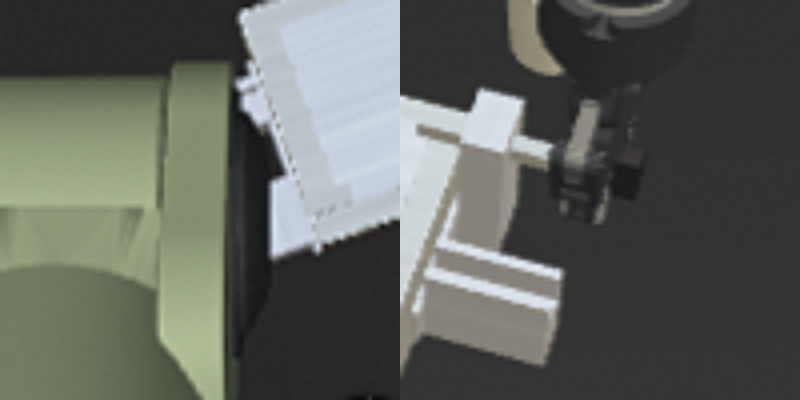

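The grip is held (13.4 mm, on the black handle clear of the bracket). Now I draw it out and park it.

```bash
python3 - <<'E'
from h import *
def st(): s=bot.get_state();print(round(s['t'],1),np.round(s['tcp_pos'],1),round(s['opening'],3),s['contact_force'].round(1))
mv=lambda p,v=150,th=None:bot.movel(list(case2w(p)),max_speed=v,threshold=th)
bot.grip(0,70)
print(mv((-45,212,66.5),60,25));st()
if abs(bot.get_state()['tcp_pos'][1]-case2w((-45,212,0))[1])<4:
    mv((-45,212,90)); mv((20,190,90)); mv((20,178,90)); mv((20,178,52),120)
    st()
    cv2.imwrite('pics/s2.png',np.vstack([cv2.resize(imaging.capture('scene')[200:300,290:430],None,fx=4,fy=4)]))
st()
E
```

```text
False
5.2 [501.7 129.9  66.5] 0.156 [-0.5 -0.3 -1.1]
6.9 [573.5 119.3  51.9] 0.153 [ 0.1 -0.1 -0.4]
6.9 [573.9 119.2  52.4] 0.15 [-0.6  0.7 -1. ]
```

View pics/s2.png

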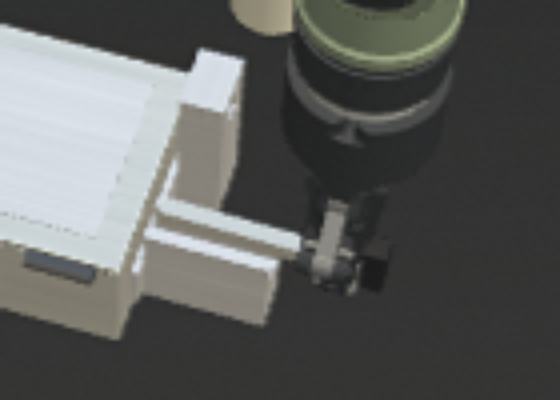

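The bolt hovers over the channel, parallel to it and seemingly centred, with the nose just off the case. I lower it with force watch.

```bash
python3 - <<'E'
from h import *
def st(): s=bot.get_state();print(round(s['t'],1),np.round(s['tcp_pos'],1),round(s['opening'],3),s['contact_force'].round(1))
mv=lambda p,v=150,th=None:bot.movel(list(case2w(p)),max_speed=v,threshold=th)
print(mv((20,178,28),50,8));st()
if bot.get_state()['tcp_pos'][2]<33:
    bot.grip(.45); mv((20,178,60));mv((20,190,150),250); st()
    bot.move_ptp([480,330,220],[np.pi,0,-.305+np.pi])
    cv2.imwrite('pics/t3.png',imaging.capture('top')); cv2.imwrite('pics/s3.png',imaging.capture('scene'))
    a=cv2.imread('pics/t3.png')[170:280,255:405];b=cv2.imread('pics/s3.png')[190:290,300:400]
    cv2.imwrite('pics/c3.png',np.hstack([cv2.resize(a,(450,330),interpolation=2),cv2.resize(b,(330,330),interpolation=2)]))
st()
E
```

```text
True
7.4 [574.1 119.4  29.6] 0.149 [-0.4  1.2  4.5]
8.6 [569.9 130.4 149.7] 0.447 [ 0.1  0.4 -0.4]
9.7 [480.4 328.5 218.8] 0.455 [-1.2 -0.5 -0.1]
```

View pics/c3.png

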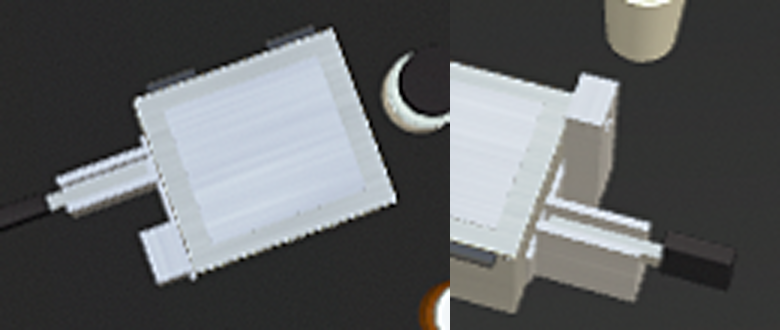

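The bolt lies in the notch with the nose toward the case and the grip beyond the channel end (contact came at the expected height). Next is the knife.

```bash
python3 - <<'E'
from h import *
def st(): s=bot.get_state();print(round(s['t'],1),np.round(s['tcp_pos'],1),round(s['opening'],3),s['contact_force'].round(1))
t=cv2.imread('pics/top0.png');sc=cv2.imread('pics/scene0.png')
est=[]
for n,I,(x0,y0,x1,y1) in(('top',t,(100,200,200,345)),('scene',sc,(430,270,555,380))):
    h=cv2.cvtColor(I,cv2.COLOR_BGR2HSV); m=((h[...,0]<20)&(h[...,1]>100)).astype('uint8')
    k=np.zeros_like(m);k[y0:y1,x0:x1]=m[y0:y1,x0:x1]
    c=max(cv2.findContours(k,0,2)[0],key=cv2.contourArea);r=cv2.boxPoints(cv2.minAreaRect(c))
    e=sorted([(r[i]+r[i-1])/2 for i in range(4) if np.linalg.norm(r[i]-r[i-1])<15],key=lambda p:-np.hypot(*0*p)+ (p[1] if n=='top' else -p[1]))
    A,B=[onplane(n,p,22)[:2] for p in e]  # front, rear
    d=(A-B);L=np.linalg.norm(d);d/=L; o=(A+B)/2+55*d;est.append((*o,np.arctan2(d[1],d[0])))
    print(n,A,B,L,est[-1])
o=np.mean(est,0);d=np.array([np.cos(o[2]),np.sin(o[2])]);print(o)
print('tip',proj('top',[*(o[:2]+107*d),21]),proj('scene',[*(o[:2]+107*d),21]))
json.dump(list(o),open('knife.json','w'))
g=o[:2]-15*d; rot=[np.pi,0,o[2]+np.pi]
bot.move_ptp([*g,90],rot)
print(bot.movel([*g,13],max_speed=120,threshold=8));st()
cv2.imwrite('pics/s4.png',cv2.resize(imaging.capture('scene')[250:390,420:570],None,fx=3,fy=3))
E
```

```text
top [513.33311787 374.95286646] [404.82310236 409.23009585] 113.79521922897634 (np.float64(511.523642478482), np.float64(375.5244616501926), np.float64(-0.3059702842907054))
scene [512.36002514 373.05313704] [399.83971236 409.04383469] 118.13615494415198 (np.float64(508.48533199869644), np.float64(374.2924946804859), np.float64(-0.3095755438842252))
[ 5.10004487e+02  3.74908478e+02 -3.07772914e-01]
tip [161.83358886 226.34538611] [458.43114971 348.09350905]
False
11.1 [496.6 379.8  14.1] 0.453 [ 0.8 -0.9  0.7]
```

View pics/s4.png

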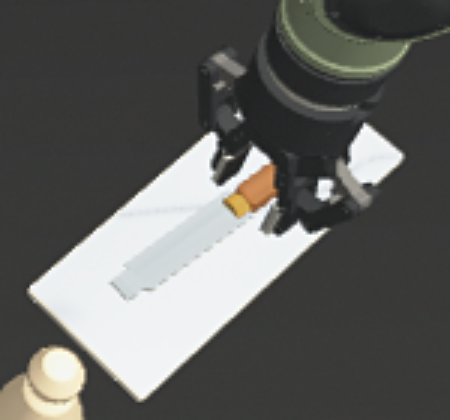

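The fingers straddle the handle right behind the ferrule. The tip is at about (461,347) full-frame, 2–3 mm behind my estimate. I grip it and go to pre-insert.

```bash
cat >> h.py <<'E'
def st(): s=bot.get_state();print(round(s['t'],1),np.round(s['tcp_pos'],1),round(s['opening'],3),s['contact_force'].round(1),s['wrist_torque'].round(2),flush=True)
def w2case(P):
    d=np.asarray(P,float)-[CX,CY,0]; return np.array([np.cos(CW)*d[0]+np.sin(CW)*d[1],-np.sin(CW)*d[0]+np.cos(CW)*d[1],d[2]])
def krot(phi): # knife along case +x, handle raised by phi (rad)
    return list((Rn.from_euler('z',CW)*Rn.from_euler('y',phi)*Rn.from_euler('xyz',(np.pi,0,np.pi))).as_euler('xyz'))
E
python3 - <<'E'
from h import *
print('cup',w2case(onplane('top',(332,314),70)),'jar',w2case(onplane('top',(410,275),65)))
bot.grip(0,120);st()
s=bot.get_state()['tcp_pos']
bot.movel([s[0],s[1],200],max_speed=200);st()
bot.move_ptp(list(case2w((-206,0,200))),krot(0))
bot.movel(list(case2w((-206,0,52))),max_speed=200);st()
S=imaging.capture('scene');T=imaging.capture('top');cv2.imwrite('pics/s5.png',S);cv2.imwrite('pics/t5.png',T)
a=cv2.resize(S[130:230,270:370],None,fx=4,fy=4,interpolation=2);b=cv2.resize(T[220:320,310:410],None,fx=4,fy=4,interpolation=2)
cv2.imwrite('pics/c5.png',np.hstack([a,b]))
P=case2w((-206+118,0,59));print('exp tip',proj('scene',P),proj('top',P))
E
```

```text
cup [-175.76233063   88.47306265   70.        ] jar [-155.63492024  -92.5242312    65.        ]
11.4 [496.6 380.   14.5] 0.179 [-0.2 -0.3  6.5] [-0.17  0.14 -0.04]
12.5 [495.8 379.5 198.6] 0.177 [ 0.8 -0.3 -1.5] [ 0.07 -0.04  0.02]
15.3 [ 418.4 -122.6   52.5] 0.177 [ 0.2 -0.1 -0.6] [ 0.04 -0.1   0.01]
exp tip [308.59305334 204.24888009] [356.92161689 259.68981501]
```

View pics/c5.png

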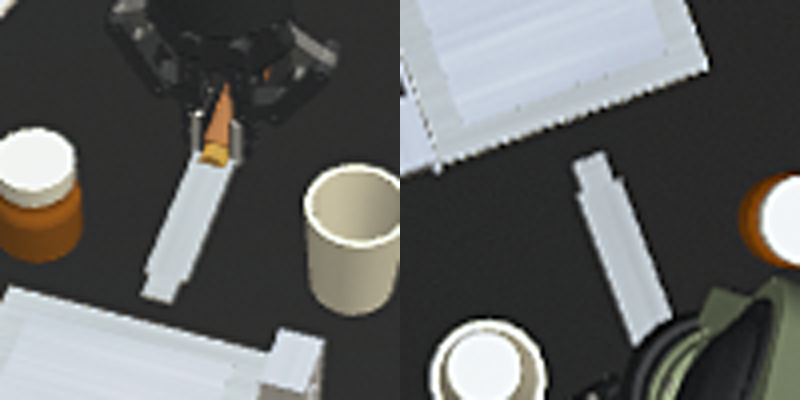

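The measured tip is (309.1,204.1) in scene and (357.1,259.1) in top. That agrees with the expected position within 1 px, so I insert and do the first stroke.

```bash
cat >> h.py <<'E'
def tcp1(th,de): # lid edge rests on blade 48 ahead of TCP
    f=th+de; E=np.array([65-130*np.cos(th),64+130*np.sin(th)])
    p=E-48*np.array([np.cos(f),-np.sin(f)])-8.5*np.array([np.sin(f),np.cos(f)])
    return list(case2w((p[0],0,p[1]))),krot(f)
def tcp2(th,f=0.,r=112): # tip pushes on lid at radius r, blade pitch f
    T=np.array([65-r*np.cos(th),64+r*np.sin(th)])
    p=T-118*np.array([np.cos(f),-np.sin(f)])-8.5*np.array([np.sin(f),np.cos(f)])
    return list(case2w((p[0],0,p[1]))),krot(f)
E
python3 - <<'E'
from h import *
r=np.radians
for t in (0,10,20,30,36,40): 
    q=solve_ik(*tcp1(r(t),r(5)));print(t,None if q is None else np.round(q,2))
for t in (30,50,78): print(t,np.round(solve_ik(*tcp2(r(t))),2))
hit=bot.movel(list(case2w((-114,0,52))),max_speed=60,threshold=6);print(hit,w2case(bot.get_state()['tcp_pos']));st()
E
```

```text
0 [-0.29  0.5  -0.43  0.72 -0.05 -0.62]
10 [-0.24  0.57 -0.22  1.   -0.14 -0.55]
20 [-0.19  0.68  0.    1.27 -0.21 -0.48]
30 [-0.15  0.82  0.26  1.56 -0.27 -0.4 ]
36 [-0.13  0.92  0.43  1.74 -0.29 -0.35]
40 [-0.11  0.99  0.56  1.87 -0.31 -0.32]
30 [-0.37  0.33 -0.54  0.71  0.   -0.7 ]
50 [-0.34  0.32 -0.45  0.8   0.   -0.67]
78 [-0.28  0.37 -0.3   0.89  0.   -0.61]
True [-166.29951585    0.42359741   51.16756632]
16.2 [ 455.2 -109.3   51.2] 0.178 [-0.5 -1.  -1.7] [-0.16  0.   -0.1 ]
```

```bash
python3 - <<'E'
from h import *
for x in (-160,-150,-140,-127,-114):
    h=bot.movel(list(case2w((x,0,52.5))),max_speed=50,threshold=8);print(h,w2case(bot.get_state()['tcp_pos']).round(1));st()
    if h:break
S=imaging.capture('scene');cv2.imwrite('pics/s6.png',S)
cv2.imwrite('pics/c6.png',cv2.resize(S[120:280,240:400],None,fx=3,fy=3,interpolation=2))
E
```

```text
True [-166.2    0.8   50.9]
16.4 [ 455.2 -108.9   50.9] 0.184 [-1.7 -2.3  1.4] [-0.34  0.06 -0.15]
```

View pics/c6.png

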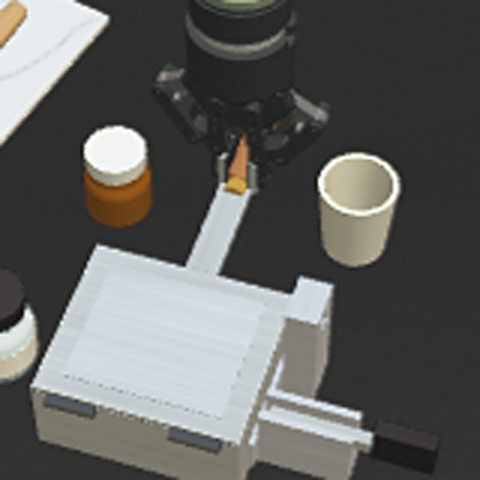

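The blade has entered under the lid edge and the jars have not moved. I check averaged forces with small test moves before deciding.

```bash
python3 - <<'E'
from h import *
def avg(n=6):
    F=[];P=[]
    for _ in range(n): bot.dwell(.04);s=bot.get_state();F.append(np.r_[s['contact_force'],s['wrist_torque']]);P.append(s['tcp_pos'])
    f=np.mean(F,0);p=w2case(np.mean(P,0));c,s_=np.cos(CW),np.sin(CW)
    fc=np.array([c*f[0]+s_*f[1],-s_*f[0]+c*f[1],f[2],c*f[3]+s_*f[4],-s_*f[3]+c*f[4],f[5]]);print(p.round(1),fc.round(2),flush=True)
for x in (-206,-166): print('ferrule exp',proj('scene',case2w((x+8,0,59))))
avg()
x=-166.5
for dx,z in((-4,52.5),(-4,53),(2,53)):
    bot.movel(list(case2w((x+dx,0,z))),max_speed=40); print(dx,z);avg()
E
```

```text
ferrule exp [323.88613823 168.00588289]
ferrule exp [318.48052467 180.81661654]
[-166.3    0.9   50.7] [-0.99 -1.97  0.82 -0.36 -0.03 -0.13]
-4 52.5
[-170.7    0.3   52.4] [-0.15 -0.1  -1.7   0.02 -0.06  0.  ]
-4 53
[-170.5    0.    53. ] [ 0.45 -0.19 -1.64 -0.01 -0.08  0.  ]
2 53
[-166.1    0.3   52.6] [-5.28 -0.73 -0.2  -0.11  0.89  0.02]
```

Contact is clean and axial (-5 N) with the tip about 17 mm past the outer face. I check numerically that the jar and cup have not moved, then probe the slot at several heights.

```bash
python3 - <<'E'
from h import *
a=cv2.imread('pics/s5.png').astype(int);b=cv2.imread('pics/s6.png').astype(int);d=np.abs(a-b).sum(2)>60
for n,(x0,y0,x1,y1) in dict(jar=(265,160,292,196),cup=(344,170,374,208),lid=(255,205,325,260)).items(): print(n,d[y0:y1,x0:x1].sum())
def probe(z,y=0,ph=0,x0=-185):
    # keep tip height fixed when pitched
    f=np.radians(ph); dz=118*np.sin(f)
    bot.movel(list(case2w((x0,y,z+dz))),krot(f),max_speed=120)
    h=bot.movel(list(case2w((-150,y,z+dz))),krot(f),max_speed=60,threshold=6)
    s=bot.get_state();print('z',z,'y',y,'ph',ph,h,w2case(s['tcp_pos']).round(1),s['contact_force'].round(1),round(s['t'],1),flush=True)
    return h
for z in (49.5,55):
    if not probe(z): break
else:
    for y in (-12,12):
        if not probe(52.5,y): break
E
```

```text
jar 0
cup 0
lid 77
z 49.5 y 0 ph 0 True [-1.66e+02 -1.00e-01  4.91e+01] [-2.1 -1.4  1.4] 19.0
z 55 y 0 ph 0 True [-166.3    0.3   54.2] [-0.4 -0.2 -2.5] 19.7
z 52.5 y -12 ph 0 False [-150.2  -11.7   52.3] [-0.3  0.1 -1.4] 20.8
```

At y = -12 the blade passes; something inside near the middle was stopping it. I go deeper there.

```bash
python3 - <<'E'
from h import *
for x in (-140,-127,-114):
    h=bot.movel(list(case2w((x,-13,52.5))),krot(0),max_speed=60,threshold=6);s=bot.get_state();print(h,w2case(s['tcp_pos']).round(1),s['contact_force'].round(1),round(s['t'],1),flush=True)
    if h:break
E
```

```text
False [-139.6  -13.3   52.6] [-1.  -0.6 -2.1] 21.1
False [-126.6  -13.    52.5] [-0.4  1.2 -1.9] 21.4
False [-113.5  -13.1   52.5] [ 0.2 -0.  -1.7] 21.8
```

```bash
python3 - <<'E'
t=open('h.py').read().replace("case2w((p[0],0,p[1]))","case2w((p[0],-13,p[1]))");open('h.py','w').write(t)
E
python3 - <<'E'
from h import *
r=np.radians
p,o=tcp1(0,r(5));print(w2case(p).round(1))
p[2]-=1.5
print(bot.movel(p,o,max_speed=30,threshold=12));st()
for t in range(0,38,4):
    p,o=tcp1(r(t+2),r(5))
    h=bot.movel(p,o,max_speed=60,threshold=40)
    s=bot.get_state();f=s['contact_force'];print(t+2,h,np.round(np.array(s['tcp_pos'])-p,1),f.round(1),s['wrist_torque'].round(2),round(s['opening'],3),round(s['t'],1),flush=True)
    if h: break
S=imaging.capture('scene');T=imaging.capture('top');cv2.imwrite('pics/s7.png',S);cv2.imwrite('pics/t7.png',T)
cv2.imwrite('pics/c7.png',np.hstack([cv2.resize(S[80:280,220:420],(400,400),interpolation=2),cv2.resize(T[130:330,260:460],(400,400),interpolation=2)]))
E
```

```text
[-113.6  -13.    59.7]
False
22.1 [ 509.9 -104.8   58. ] 0.179 [ 0.6  0.1 -1.5] [ 0.08 -0.12 -0.02]
2 False [-0.1 -0.  -0.2] [-0.5 -0.1 -1.1] [ 0.05 -0.16 -0.01] 0.18 22.4
6 False [ 0.3  0.  -0.4] [-0.9 -0.5 -1.3] [ 0.08 -0.27 -0.02] 0.177 22.8
10 False [ 0.2  0.  -0.5] [-0.4 -0.3 -1.5] [ 0.1  -0.35  0.02] 0.176 23.1
14 False [ 0.2  0.  -0.6] [-0.5  0.2 -1.3] [ 0.12 -0.44 -0.01] 0.178 23.5
18 False [ 0.1 -0.  -0.6] [ 0.3 -0.7 -1.4] [ 0.17 -0.49 -0.  ] 0.178 23.9
22 False [ 0.2 -0.  -0.6] [-0.2  0.  -1.3] [ 0.22 -0.55 -0.04] 0.175 24.2
26 False [ 0.2 -0.  -0.6] [-0.6  0.7 -1.6] [ 0.22 -0.61 -0.01] 0.178 24.6
30 False [ 0.1 -0.  -0.6] [-0.1  0.7 -1.2] [ 0.23 -0.67 -0.03] 0.18 24.9
34 False [ 0.2 -0.1 -0.6] [ 0.4 -1.1 -1.2] [ 0.25 -0.72  0.03] 0.178 25.3
38 False [ 0.2 -0.1 -0.6] [ 0.   0.3 -1.2] [ 0.29 -0.85  0.02] 0.18 25.6
```

View pics/c7.png

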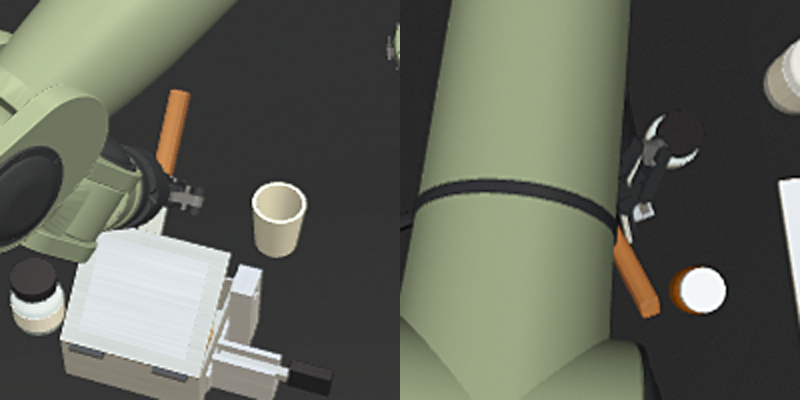

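```bash
python3 - <<'E'
from h import *
for th in (0,10,20,30,38):
    a=np.radians(th)
    out=[]
    for y in (75,-75):
        for h in (5,):
            P=case2w((65-130*np.cos(a)+h*np.sin(a),y,64+130*np.sin(a)+h*np.cos(a))); out.append(((proj('scene',P)-[220,80])*2).round(0))
    print(th,*out)
E
```

```text
0 [237. 276.] [105. 242.]
10 [237. 265.] [103. 231.]
20 [236. 258.] [ 99. 223.]
30 [233. 253.] [ 94. 218.]
38 [230. 252.] [ 90. 216.]
```

By projection the lid stands at about 35° (front-left corner observed near (230,250), where 30–38° gives (233,253)–(230,252)). Forces are low. Second stroke: level knife, tip pushing on an arc.

```bash
python3 - <<'E'
from h import *
r=np.radians
p0,o0=tcp1(r(32),r(8));bot.movel(p0,o0,max_speed=80)
print(bot.movel(*tcp2(r(15),0,130),max_speed=100,threshold=25));st()
print(bot.movel(*tcp2(r(24),0,112),max_speed=80,threshold=15));st()
for t in range(30,81,6):
    p,o=tcp2(r(t)); h=bot.movel(p,o,max_speed=60,threshold=30)
    s=bot.get_state();print(t,h,np.round(np.array(s['tcp_pos'])-p,1),s['contact_force'].round(1),s['wrist_torque'].round(2),round(s['t'],1),flush=True)
    if h:break
S=imaging.capture('scene');cv2.imwrite('pics/s8.png',S)
for th in (50,60,65,70,75,80):
    a=r(th); print(th,*[proj('scene',case2w((65-130*np.cos(a)+5*np.sin(a),y,64+130*np.sin(a)+5*np.cos(a)))).round(0) for y in (75,-75)])
E
```

```text
False
27.4 [ 449.  -126.1   89.5] 0.174 [-0.7  0.5 -2.3] [ 0.   -0.01 -0.01]
False
27.9 [ 470.2 -118.2  101. ] 0.176 [-0.7  0.1 -1.1] [ 0.05 -0.02 -0.01]
30 False [ 0.5 -0.2  0.5] [ 0.1 -0.4 -1. ] [ 0.01 -0.04  0.03] 28.2
36 False [ 0.6 -0.1  0.5] [ 0.4 -0.3 -1.5] [ 0.02 -0.03  0.07] 28.5
42 False [0.4 0.1 0.2] [-0.5  0.8 -2.1] [0.03 0.07 0.05] 28.9
48 False [0.9 0.1 0.4] [ 0.4  0.5 -1.6] [-0.01 -0.07  0.03] 29.2
54 False [0.9 0.1 0.4] [-0.3 -0.  -0.9] [ 0.05 -0.01 -0.02] 29.6
60 False [0.9 0.1 0.3] [-0.2 -0.4 -1.8] [-0.02 -0.06 -0.03] 29.9
66 False [0.9 0.1 0.3] [-0.1  0.6 -1.5] [ 0.01 -0.04 -0.01] 30.2
72 False [0.8 0.1 0.2] [ 0.7 -0.3 -1. ] [0.03 0.02 0.02] 30.6
78 False [0.8 0.1 0.1] [ 0.2 -0.7 -1.4] [ 0.02 -0.   -0.02] 30.9
50 [333. 208.] [261. 189.]
60 [330. 211.] [257. 193.]
65 [328. 214.] [255. 195.]
70 [326. 217.] [252. 198.]
75 [325. 221.] [250. 201.]
80 [323. 225.] [248. 205.]
```

```bash
python3 - <<'E'
from h import *
r=np.radians
p,o=tcp2(r(78)); c=w2case(p)
bot.movel(list(case2w((c[0]-70,-13,c[2]))),max_speed=200)
bot.movel(list(case2w((c[0]-70,-13,230))),max_speed=200)
yaw=-.226;bc=np.array([517.1,371]);d=np.array([np.cos(yaw),np.sin(yaw)]);g=bc-10.5*d
bot.move_ptp([*g,200],[np.pi,0,yaw+np.pi]);st()
S=imaging.capture('scene');T=imaging.capture('top');cv2.imwrite('pics/s9.png',S);cv2.imwrite('pics/t9.png',T)
for n,I in(('scene',S),('top',T)):
    gr=cv2.GaussianBlur(cv2.cvtColor(I,6),(3,3),0)
    for th in range(0,101,5):
        a=r(th);sc=[]
        # edge contrast across the lid's free edge (outer face corner line)
        y=np.linspace(-65,65,40); hz=lambda rr:[proj(n,case2w((65-rr*np.cos(a)+5*np.sin(a),v,64+rr*np.sin(a)+5*np.cos(a)))) for v in y]
        A,B=[np.median([gr[int(round(q[1])),int(round(q[0]))] for q in hz(rr)]) for rr in (122,140)]
        print(n,th,A,B,end=' | ')
    print()
E
```

```text
33.7 [507.2 372.4 199.8] 0.182 [ 0.3  0.2 -2. ] [-0.02 -0.03 -0.01]
scene 0 128.5 48.0 | scene 5 60.5 47.0 | scene 10 47.0 47.0 | scene 15 47.0 47.0 | scene 20 47.0 47.0 | scene 25 47.0 47.0 | scene 30 47.0 47.0 | scene 35 47.0 47.0 | scene 40 47.0 47.5 | scene 45 47.0 48.0 | scene 50 47.0 47.0 | scene 55 47.0 47.0 | scene 60 47.0 47.0 | scene 65 54.0 47.0 | scene 70 126.5 47.0 | scene 75 164.0 47.0 | scene 80 150.0 141.0 | scene 85 156.0 148.0 | scene 90 157.0 154.5 | scene 95 159.0 156.5 | scene 100 156.0 159.0 | 
top 0 194.0 41.0 | top 5 193.0 41.0 | top 10 193.0 41.0 | top 15 194.0 40.0 | top 20 193.0 140.0 | top 25 145.0 194.0 | top 30 109.0 194.0 | top 35 81.0 177.5 | top 40 80.0 91.5 | top 45 85.0 80.0 | top 50 144.0 79.5 | top 55 107.5 131.5 | top 60 180.0 108.0 | top 65 191.5 171.5 | top 70 192.5 189.5 | top 75 108.0 163.0 | Traceback (most recent call last):
  File "<stdin>", line 15, in <module>
  File "<stdin>", line 14, in <lambda>
  File "h.py", line 11, in proj
    K,c,R=cam(n); q=(R.T@(np.asarray(P,float)-c))*[1,-1,-1]; q=K@q; return q[:2]/q[2]
          ~~~^^^
  File "h.py", line 5, in cam
    m=imaging.camera_model(n); return m['K'],np.array(m['position']),Rn.from_euler('xyz',m['rotation']).as_matrix()
ValueError: time passes only in moves, steps and waits
```

The scene edge profile puts the lid's free edge at 75° (bright at r=122, dark beyond). I lay the knife down.

```bash
python3 - <<'E'
from h import *
yaw=-.226;d=np.array([np.cos(yaw),np.sin(yaw)]);g=np.array([517.1,371])-10.5*d
print(bot.movel([*g,30],max_speed=150,threshold=15));st()
print(bot.movel([*g,13],max_speed=30,threshold=6));st()
bot.grip(.45);bot.movel([*g,120],max_speed=150);bot.move_j([1.092,.326,-.193,1.052,0,1.437]);st()
S=imaging.capture('scene');T=imaging.capture('top');cv2.imwrite('pics/s10.png',S);cv2.imwrite('pics/t10.png',T)
cv2.imwrite('pics/c10.png',np.hstack([cv2.resize(S[100:400,180:560],(480,379),interpolation=2),cv2.resize(T[190:350,95:230],(320,379),interpolation=2)]))
h=cv2.cvtColor(T,cv2.COLOR_BGR2HSV); m=((h[...,0]<20)&(h[...,1]>100)).astype('uint8');k=np.zeros_like(m);k[200:345,100:200]=m[200:345,100:200]
c=max(cv2.findContours(k,0,2)[0],key=cv2.contourArea);b=cv2.boxPoints(cv2.minAreaRect(c));P=np.array([onplane('top',p,22)[:2] for p in b]);print(P.round(1),P.mean(0)+55*d,'want',[517.1,371])
E
```

```text
False
35.1 [507.6 373.8  31. ] 0.178 [-0.  -0.4 -1. ] [-0.03 -0.02  0.02]
True
35.6 [506.7 373.3  14.5] 0.177 [-0.8 -0.   4.3] [-0.06  0.04  0.  ]
38.2 [186.5 517.2 230.7] 0.449 [-0.9  0.3 -0. ] [ 0.01 -0.    0.  ]
[[415.5 404.5]
 [526.1 380.8]
 [521.3 360.8]
 [410.8 384.7]] [522.01736871 370.38840909] want [517.1, 371]
```

View pics/c10.png

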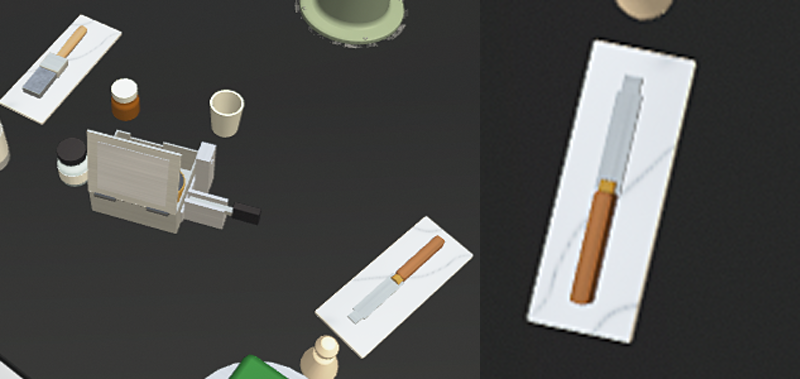

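The last picture shows the lid standing open, the bolt in its notch, the knife lying flat and lengthwise mid-board, and the bystanders in place. I hand in.

```bash
python3 - <<'E'
from bench import bot
bot.sign_off()
E
```

```text
the job is handed in; nothing more can be done
```

The job is done and handed in. The robot clock read about 38 s at the last reading, well under the 70 s limit.

- **Bolt:** I drew it out of the bracket and laid it in the parking notch. Contact came at the expected height, and the last picture still shows it lying there.
- **Lid:** The knife opened it in two strokes, the first to about 35° by prying under the front edge, the second with the blade level and its tip pushing on the underside. The last edge check put the lid at about 75°, and it stayed there after the knife was withdrawn. I kept the gripper clear of the lid by the planned path, and no force spike showed.
- **Knife:** It lies flat and lengthwise on its board. The final measurement gave its yaw within about 0.015 rad of the board's. Its origin came out about 5 mm from the board centre along the board, but I think that method reads 2–3 mm too far.
- **Bystanders:** The amber jar and cup did not move in the image difference taken during insertion. In the final picture the bystanders in frame stand where they were. The flask was mostly outside that crop, so I did not recheck it.

**Checks that disagreed:**
- **Blocked insertion:** The first try at the middle of the slot stopped about 17 mm in, with roughly 5 N. Going in 13 mm to the right passed freely; I did not find out what blocked it.
- **Low prying forces:** They stayed at sensor-noise level throughout, so I judged the lid's opening from the pictures alone.

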